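# Shut the soap box's end clips on the caddy hook and seat it on its holder

### The job

Both sliding clips on the ends of the blue soap box are open and too stiff for fingers: take up the box and draw one end sideways past the steel hook under the caddy's handle so that the hook slides its orange clip fully shut, then turn the box end for end and do the other clip the same way. Finally seat the box fully down on the two pegs of the round grey soap holder and let go, without shifting or tipping the other things standing about.

Things in the scene. Friction and masses are not known exactly. Their poses are not given: they have to be found in the camera images.
- soapbox: Blue rigid soap box, 100 (x) by 54 (y) by 40 (z) mm, 0.2 kg, white panel on top; starts lying flat, upright. Origin: centre of its underside; z up, x along its length. Grip it across y (54 mm). An orange knob stands out of each end: clip_a at +x, clip_b at -x. Two round holes in the underside, 14 mm wide, 12 mm deep, at x = +28 and -28 mm, y = 0.
- clip_a (a joint): Clip on the box's +x end: 0 = open, 0.018 m = fully shut; starts at 0 to 0.005. It slides along the box's +y as it shuts (to the right as you face that end). Stiff: 1.5 N of friction, stays where left. Its knob is 12 mm wide (y), 18 mm tall (z) and reaches 14 mm out from the end face.
- clip_b (a joint): Clip on the box's -x end, the same turned half round: 0 = open, 0.018 m = fully shut. It slides along the box's -y as it shuts (again to the right as you face that end).
- clip_a_knob (a point): Centre of clip_a's orange knob: in the box frame x = +58 mm, y = -9 mm + joint value, z = 20 mm.
- clip_b_knob (a point): Centre of clip_b's orange knob: in the box frame x = -58 mm, y = +9 mm - joint value, z = 20 mm.
- hook: Fixed steel blade, 5 mm thick (y), 24 mm tall (z, +-12), 34 mm long (x), on the caddy's front rim, pointing down to the robot at 35 degrees. Origin: middle of its free tip, 139 mm above the table; x runs back along the blade, away from the robot and 35 degrees up; y level, to the robot's left; z up, leaning 35 degrees to the robot. An upright clamp plate 32 mm wide crosses it 34 mm behind the tip.
- caddy: Fixed white shower caddy. Origin on the table 48 mm nearer the robot than the hook tip; x away from the robot, y left. Basket x = 87 to 197 mm, y = +-135 mm, 100 mm tall, fixed bottles in it up to 136 mm. Posts at x = 105, y = +-141 mm carry the arms of its grey handle, locked swung forward to the bar (point bar_mid).
- hook_tip (a point): Middle of the hook's free tip, axes as the hook's. To shut a clip: box length along the hook's x, lid towards the hook's z (tool tilted 35 degrees), end face 6 mm short of the tip, knob level with the blade. Start with the blade clear of the knob on its open (left, facing that end) side, then draw the box along the hook's -y; the blade pushes the knob shut. A skew of 10 degrees does no harm.
- bar_mid (a point): Middle of the handle's level bar, 12 mm thick, 282 mm long along the caddy's y, at caddy x = 15 mm, 226 mm above the table; an arm at each end slopes back and down to the post. It hangs above where the box is drawn past the hook: an upright gripper would strike it, one leaning about 35 degrees back towards the robot passes in front.
- holder: Fixed round grey soap holder, 110 mm across, 18 mm tall. Origin: centre of its underside. Two white upright pegs, 8 mm across, 9 mm tall, tapered tops, stand on it at x = +28 and -28 mm, y = 0. The box seats on them either way round, resting on the holder's top, its origin then 18 mm above the holder's.
- cup: Bystander: blue ceramic toothbrush cup, 72 mm across, 100 mm tall. Origin: centre of underside.
- shampoo: Bystander: green bottle, 56 mm across, 160 mm tall. Origin: centre of underside.
- jar: Bystander: amber jar with metal lid, 64 mm across, 70 mm tall. Origin: centre of underside.
- lotion: Bystander: white bottle with orange cap, 48 mm across, 130 mm tall. Origin: centre of underside.
- nailbrush: Bystander: wooden nail brush, 90 by 40 by 40 mm. Origin: centre of underside, x along its length.
- flipclip0: Bystander: white plastic flip-flop clip, 70 by 22 by 18 mm. Origin: centre of underside, x along its length.
- flipclip1: Bystander: second white flip-flop clip, the same.
Things that resemble listed ones, but are neither listed nor needed, are in the scene too. Several things look just like the soapbox: the one meant starts farthest to the robot's right. Several things look just like the holder: the one meant starts farthest to the robot's right.

How it is judged:
On the way, in this order (a step that is already met when the one before it is completed fails the run):
1. one end clip has been slid shut against the hook (value of joint any of clip_a, clip_b above 0.014 m and contact force between soapbox and hook above 0.4 N), for 0.05 s.
2. the box has been turned and the other clip slid shut against the hook as well (value of joint each of clip_a, clip_b above 0.014 m and contact force between soapbox and hook above 0.4 N), for 0.05 s.
At the end, for the whole second after the job is handed in: Both clips are shut (at least 14 of 18 mm), and the soap box rests upright and still on the holder with the pegs in its holes: centres within 5 mm, lengthwise axes within 0.1 rad (either way round), underside within 3.5 mm of the holder's top (value of joint each of clip_a, clip_b above 0.014 m and horizontal distance between soapbox and holder below 0.005 m and z of soapbox in the frame of holder between 0.014 and 0.0215 m and angle between the x axis of soapbox and the x axis of holder, either way round below 0.1 rad and angle between soapbox's own z axis and vertical below 0.06 rad and linear speed of soapbox below 0.02 m/s); the robot touches nothing.
It fails at once if a bystander (cup, shampoo, jar, lotion, nail brush or flip-flop clip) is moved more than 30 mm or tipped over (distance of any of cup, shampoo, jar, lotion, nailbrush, flipclip0, flipclip1 from where it was at the start of the episode above 0.03 m or angle between any of cup, shampoo, jar, lotion, nailbrush, flipclip0, flipclip1's own z axis and vertical above 0.5 rad).
It also fails if it takes over 64 s, if anything falls off the work surface, if the arm or the gripper's body presses on something with over 40 N, if the wrist force passes 120 N, or if a joint passes its speed limit or range.

### The arm

A 7-joint arm with a two-finger parallel gripper is mounted at the origin on the work surface. World frame = base frame: x ahead of the robot, y to its left, z up, the work surface at z = 0. Lengths are in m, angles in rad, forces in N, time in s.
With the tool pointing down it reaches from about 0.35 to 0.9 m from the base axis. Payload 8.1 kg.
Tool frame: the origin (TCP) lies between the finger pads; the fingertips stand 14 mm ahead of it and the grasp point (between the pads) lies 5 mm behind it (nose_length is the distance from the TCP to the fingertips, in m); z points along the fingers, y is the line along which they close (so a half turn about z gives the same grasp; the last joint's range is limited). The gripper opens to 85 mm and grips with 20 to 120 N. Pads are 22 mm wide; open, the fingers measure 114 mm over their backs; the gripper's body (76 mm by 85 mm) begins 54 mm behind the grasp point. The pads swing forward as they close: fully open they stand 13 mm farther back than shut.
Start: joints at [-1.356, 0.434, 0.025, 1.573, -0.012, 1.134, -0.075], TCP at [0.195, 0.594, 0.218] pointing down, gripper open.
Joint ranges: [-2.62, 2.62], [-0.44, 2.09], [-1.27, 1.32], [0.08, 2.57], [-1.32, 4.46], [0.12, 2], [-2.74, 2.74]. Speed limits (rad/s): [2.22, 2.22, 3.01, 3.01, 3.14, 3.14, 3.14].

### API

Orientations are given as [roll, pitch, yaw] about the fixed x, y, z axes, in that order (R = Rz(yaw) Ry(pitch) Rx(roll)).
In Python, from rig import goto, line_to, goto_joints, gripper_to, sleep, ik, get_state, capture, camera_model, Unreachable, close_job, nose_length gives the robot as it stands. Calls block until the motion is done:
- goto(position, orientation): joint-space move of the TCP to a pose.
- line_to(position, frame=None, v=0.15): straight line of the TCP; frame=None keeps the orientation; v is the mean speed in m/s.
- goto_joints(angles): joint-space move.
- gripper_to(opening, grasp_force=None): opening from 0.0 (shut) to 1.0 (fully open); grasp_force is the grip in N (None keeps the last); returns when the fingers have stopped.
- sleep(seconds).
- ik(position, orientation): joint angles nearest the present ones, or None.
- get_state(): the state.
- capture(name): name is "scene" or "top" or "wrist"; returns the picture (420x560x3 uint8, red, green, blue); there is no depth.
- camera_model(name): a dict with "fx", "fy", "cx", "cy" (pixels), "R" (3x3) and "t" (3): a world point X has camera coordinates R X + t. Camera axes: x right, y down, z forward; pixel columns grow to the right and rows downward; lengths in m; the calibration is good to about 2 mm. A picture is of the moment at which its call begins: read the wrist's pose just before it. camera_model takes no time and is no camera call; for the wrist camera it gives the pose at the moment of the call.
A pose or a line that the arm cannot do raises Unreachable and nothing moves.
- close_job(): hands the job in; it is judged then, once.
The state is a dict: "t": time; "qpos": joint angles; "dq": joint speeds; "tau": joint torques, N m; "tool_pos": TCP position; "tool_rot": TCP orientation; "wrist_force": force on the tool from outside, world axes, zero at the start; "torque": the same for the moment, N m; "opening": opening from 0.0 (shut) to 1.0 (fully open); "finger_force": force on a finger pad.
Only numpy, scipy, OpenCV 4.12 (cv2) and the standard library are available. Lean on these libraries where they do the work, as an engineer would, in place of code of your own. Each camera call takes 0.05 s, during which the arm holds its last target. There are 200 camera calls.

## Working session

There is one attempt and no reset: what is moved stays moved. The work goes in short steps, each a Python script; the robot and the scene stay as the last script left them, time stands still between calls to the robot, and variables do not carry over. Pictures are saved under pics/ and viewed, at most 10 in all, crops included, and the job is handed in when it is done.

```bash
ls; mkdir -p pics
python3 - <<'E'
from rig import *
import cv2,numpy as np
for n in ["scene","top"]:
    im=capture(n); cv2.imwrite(f"pics/{n}0.png",im[:,:,::-1]); m=camera_model(n)
    print(n,m["fx"],m["fy"],m["cx"],m["cy"],np.round(m["R"],3).tolist(),np.round(m["t"],3).tolist())
s=get_state();print(s)
E
```

```text
pics
scene 531.6190234050973 531.6190234050973 277.8884789701355 211.45144884680687 [[-0.46, 0.888, 0.006], [0.731, 0.382, -0.566], [-0.505, -0.256, -0.825]] [0.219, -0.266, 1.694]
top 411.53669607464474 411.53669607464474 273.9747448202636 211.33608162257545 [[0.007, -1.0, -0.018], [-0.987, -0.004, -0.163], [0.163, 0.018, -0.986]] [0.013, 0.477, 1.273]
{'t': 0.1, 'qpos': array([-1.35561944,  0.43517648,  0.02495949,  1.57398094, -0.01158279,
        1.13400867, -0.07512503]), 'dq': array([ 0.00020876, -0.00201305, -0.0004314 , -0.00429488,  0.00060784,
        0.00076157,  0.00165309]), 'tau': array([ 4.30932501e-03, -6.71750164e+01,  1.02849327e+00, -3.16899955e+01,
        1.58350810e-02,  7.23991427e-03,  1.73206746e-05]), 'tool_pos': array([0.1951886 , 0.59325201, 0.21749964]), 'tool_rot': array([-3.14017074e+00,  1.40114005e-04,  2.82374178e+00]), 'wrist_force': array([ 0.15673525,  0.1225756 , -1.1311479 ]), 'torque': array([ 0.03302078,  0.01497837, -0.01114757]), 'finger_force': 0.0, 'opening': 1.0020811799774367}
```

View pics/scene0.png

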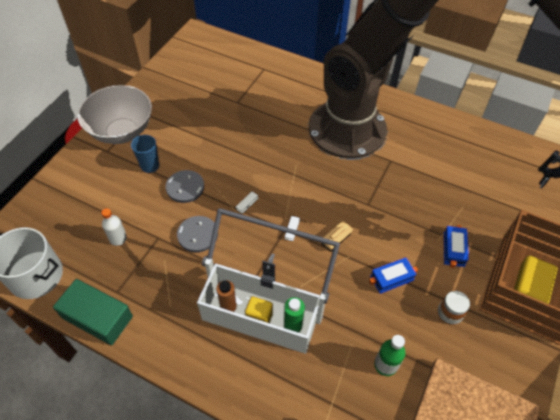

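View pics/top0.png

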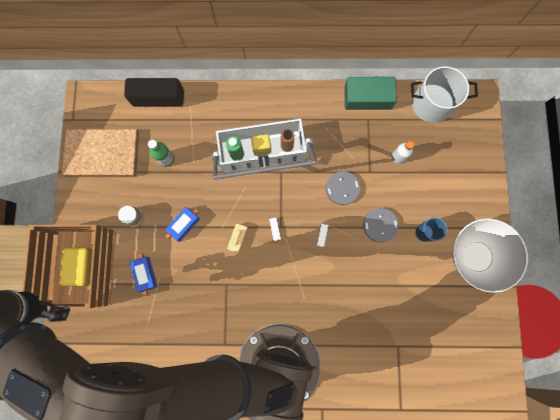

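```bash
cat > h.py <<'E'
from rig import *
import cv2,numpy as np
def ray(m,u,v,z):
    R,t=np.array(m["R"]),np.array(m["t"]); d=R.T@np.array([(u-m["cx"])/m["fx"],(v-m["cy"])/m["fy"],1]); c=-R.T@t
    return c+d*(z-c[2])/d[2]
def proj(m,X):
    p=np.array(m["R"])@np.array(X)+np.array(m["t"]); return m["fx"]*p[0]/p[2]+m["cx"],m["fy"]*p[1]/p[2]+m["cy"]
def blobs(mask,amin=8):
    n,l,s,c=cv2.connectedComponentsWithStats(mask.astype(np.uint8)); return [(c[i],s[i,4],l==i) for i in range(1,n) if s[i,4]>=amin]
E
python3 - <<'E'
from h import *
im=cv2.imread("pics/top0.png");m=camera_model("top")
s=cv2.imread("pics/scene0.png");ms=camera_model("scene")
c=lambda i,u,v,w=70,h=52:cv2.resize(i[v-h//2:v+h//2,u-w//2:u+w//2],(400,300),interpolation=cv2.INTER_CUBIC)
cv2.imwrite("pics/crop1.png",np.vstack([np.hstack([c(im,165,248,112,84),c(im,368,208,112,84)]),np.hstack([c(im,264,160,120,90),c(s,268,260,140,105)])]))
for n,p,z in [("boxA",(182,224),.04),("boxB",(143,274),.04),("h1",(343,188),.018),("h2",(381,225),.018),("barL",(216,173),.226),("barR",(312,162),.226),("brush",(237,237),.04),("fc0",(275,229),.018),("fc1",(323,235),.018),("cup",(432,229),.1),("jar",(128,214),.07),("shampoo",(153,145),.16),("lotion",(410,145),.13)]:
    print(n,np.round(ray(m,*p,z),3))
E
```

```text
boxA [0.434 0.308 0.04 ]
boxB [0.276 0.424 0.04 ]
h1 [ 0.558 -0.209  0.018]
h2 [ 0.437 -0.328  0.018]
barL [0.553 0.174 0.226]
barR [ 0.585 -0.093  0.226]
brush [0.394 0.132 0.04 ]
fc0 [0.422 0.012 0.018]
fc1 [ 0.404 -0.142  0.018]
cup [ 0.415 -0.459  0.1  ]
jar [0.461 0.472 0.07 ]
shampoo [0.656 0.376 0.16 ]
lotion [ 0.667 -0.397  0.13 ]
```

View pics/crop1.png

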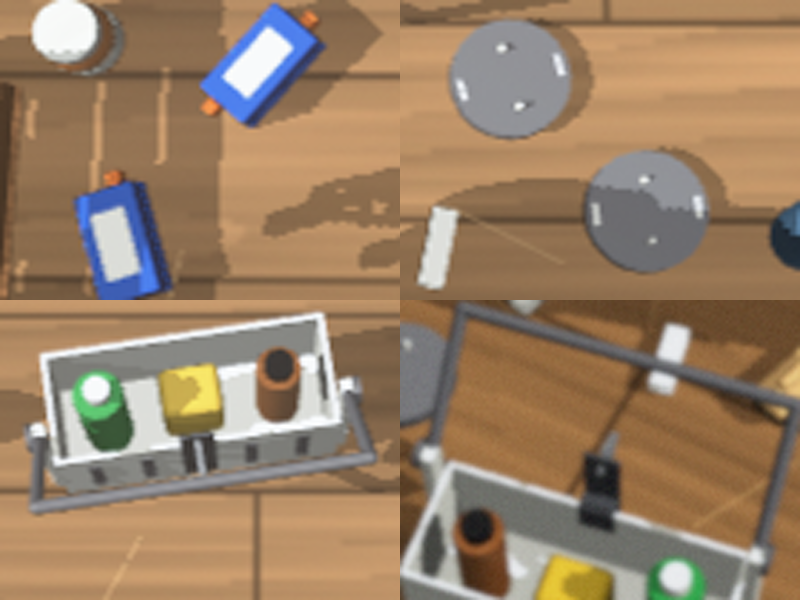

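Two lookalike soap boxes appear at top-view pixels (182,224) and (143,274). I need (182,224), since y≈0.31 puts it farthest right; the other is at y≈0.42. There are also two holders, at (343,188) and (381,225). I need (381,225), with y≈-0.33 against -0.21. In the crop, its pegs run roughly along world x. The hook's dark clamp is just behind the handle bar, at top pixel (263,157).

```bash
cat >> h.py <<'E'
from scipy.spatial.transform import Rotation as Ro
def down(yaw): return [np.pi,0,yaw]
def hookR(yaw,flip=False,tilt=np.radians(35)):
    s,c=np.sin(tilt),np.cos(tilt)
    z=np.array([s,0,-c]);x=np.array([c,0,s])*(-1 if flip else 1)
    return (Ro.from_euler('z',yaw)*Ro.from_matrix(np.stack([x,np.cross(z,x),z],1))).as_euler('xyz')
def snap(n,f):
    m=camera_model(n); im=capture(n); cv2.imwrite(f,im[:,:,::-1]); return m,im
E
python3 - <<'E'
from h import *
for f in (False,True):
    for y in (.08,.04): 
        q=ik([.556,y,.107],hookR(.12,f)); print("hook",f,None if q is None else np.round(q,2))
for y in (-.855,2.286):
    q=ik([.434,.308,.03],down(y)); print("box",None if q is None else np.round(q,2))
for y in (.0,3.1):
    q=ik([.437,-.328,.04],down(y)); print("hold",None if q is None else np.round(q,2))
t=get_state()["t"]
for y in (-.855,2.286):
    try: goto([.434,.308,.22],down(y)); break
    except Unreachable as e: print(e)
print(get_state()["t"]-t,get_state()["qpos"].round(2),y)
m,im=snap("wrist","pics/w1.png"); print(np.round(m["R"],3).tolist(),(-np.array(m["R"]).T@m["t"]).round(3),m["fx"])
E
```

```text
hook False [-0.18  0.3  -0.16  2.41  2.37  0.23  2.18]
hook False [ 0.08  0.31 -0.33  2.4   2.42  0.22  2.24]
hook True [-0.05  0.31 -0.31  2.4   2.22  0.26 -0.8 ]
hook True [ 0.51  0.42 -0.86  2.37  1.97  0.39 -0.39]
box [-1.44  0.84  1.14  2.05 -0.98  0.95 -2.18]
box [-0.85  0.53  0.19  2.   -0.16  0.63  0.15]
hold [-0.17  0.83  1.14  2.01 -0.95  0.97 -0.1 ]
hold [ 0.09  0.6   0.65  1.99 -0.54  0.73  2.6 ]
2.175 [-1.53  0.46  1.17  1.85 -0.47  1.14 -2.62] -0.855
[[-0.753, -0.658, 0.002], [-0.633, 0.726, 0.271], [-0.179, 0.203, -0.963]] [0.48  0.256 0.377] 307.63645979031435
```

View pics/w1.png

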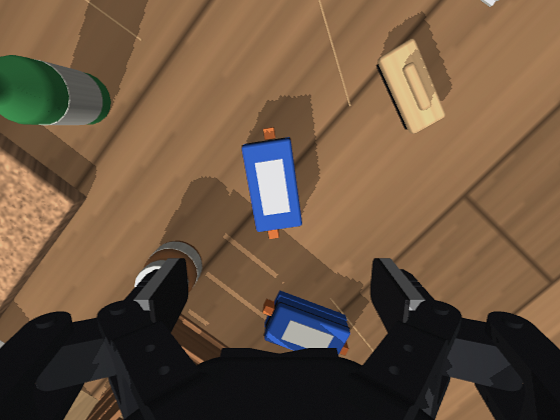

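The wrist view shows the target box, panel centred near (272,183). The other box is at (307,325) and the nail brush at (410,87). Next I'll measure the panel, and look at the hook and holder at better resolution.

```bash
cat >> h.py <<'E'
def boxpose(m,im,guess,z=.04):
    """white panel inside blue -> centre, yaw (mod pi) at height z (RGB image)"""
    hsv=cv2.cvtColor(im,cv2.COLOR_RGB2HSV)
    u,v=proj(m,[*guess,z]); best=None
    for c,a,mk in blobs((hsv[...,1]<60)&(hsv[...,2]>150),60):
        d=np.hypot(c[0]-u,c[1]-v)
        if best is None or d<best[0]: best=(d,mk,c)
    ys,xs=np.nonzero(best[1]); P=np.array([ray(m,x,y,z)[:2] for x,y in zip(xs,ys)])
    r=cv2.minAreaRect((P*1000).astype(np.float32)); b=cv2.boxPoints(r)
    e=[b[1]-b[0],b[2]-b[1]]; l=max(e,key=np.linalg.norm)
    return np.array(r[0])/1000,np.arctan2(l[1],l[0]),np.array(r[1]),best[2]
E
python3 - <<'E'
from h import *
m=camera_model("wrist");im=cv2.imread("pics/w1.png")[:,:,::-1].copy()
print(boxpose(m,im,[.434,.308]),proj(m,[.434,.308,.04]))
hsv=cv2.cvtColor(im,cv2.COLOR_RGB2HSV)
for c,a,k in blobs((hsv[...,0]<14)&(hsv[...,1]>190)&(hsv[...,2]>110),15): print(c.round(),a,ray(m,*c,.02).round(4))
im=cv2.imread("pics/top0.png")[:,:,::-1].copy();mt=camera_model("top")
print(boxpose(mt,im,[.434,.308]))
# candidate look pose for hook
for p in ([.50,.05,.30],[.45,.05,.28],[.40,.05,.25]):
  for f in (0,1):
    q=ik(p,hookR(.12,f)); print(p,f,None if q is None else q.round(2))
E
```

```text
(array([0.43913828, 0.31243805]), np.float32(-0.70277923), array([30.17592239, 59.94316864]), array([272.21403509, 186.65894737])) (np.float64(278.4730234273719), np.float64(187.4901510722726))
(array([0.43742432, 0.31213687]), np.float32(-0.6960352), array([30.15246391, 59.76174927]), array([180.80113636, 222.94318182]))
[0.5, 0.05, 0.3] 0 [-1.16 -0.34  0.68  2.29  0.71  0.63 -2.38]
[0.5, 0.05, 0.3] 1 [-1.11 -0.32  0.65  2.29  0.68  0.61  0.79]
[0.45, 0.05, 0.28] 0 [-0.58 -0.28  0.19  2.38  0.45  0.48 -2.17]
[0.45, 0.05, 0.28] 1 [-1.03 -0.38  0.49  2.39  0.73  0.62  0.66]
[0.4, 0.05, 0.25] 0 [-0.69 -0.36  0.18  2.5   0.62  0.49 -2.43]
[0.4, 0.05, 0.25] 1 [-0.93 -0.41  0.33  2.51  0.76  0.59  0.54]
```

Run:
```python
from h import *
B=[.4383,.3123]
goto([*B,.13],down(2.4396)); print(get_state()["t"],get_state()["qpos"].round(2))
line_to([*B,.023],v=.12)
print(get_state()["wrist_force"])
gripper_to(0.0,60); s=get_state(); print(s["opening"],s["finger_force"],s["wrist_force"])
line_to([*B,.2],v=.2); s=get_state(); print(s["t"],s["opening"],s["finger_force"],s["wrist_force"])
for p in ([.50,.1,.24],[.45,.1,.24],[.40,.1,.2]):
  for f in (0,1):
    q=ik(p,hookR(.12,f)); print(p,f,None if q is None else q.round(2))
```

```text
4.325 [ 0.01  0.62 -1.06  1.83  0.62  1.06 -0.43]
[ 0.13719424  0.42229496 -0.15610158]
0.003719781824970956 17.715720464475453 [-2.02669071 -4.14176944 35.2481663 ]
7.1583 0.002793469082024257 0.0 [-0.32871756 -0.27116931 -0.19091216]
[0.5, 0.1, 0.24] 0 [ 0.38 -0.02 -0.77  2.3   0.5   0.3  -2.28]
[0.5, 0.1, 0.24] 1 [ 0.81  0.01 -1.18  2.28  0.51  0.3   0.88]
[0.45, 0.1, 0.24] 0 [ 0.85 -0.19 -1.1   2.36 -0.27  0.27 -1.51]
[0.45, 0.1, 0.24] 1 [ 0.59 -0.15 -0.92  2.37  0.07  0.27  1.27]
[0.4, 0.1, 0.2] 0 [ 0.74 -0.22 -1.07  2.5  -0.29  0.15 -1.56]
[0.4, 0.1, 0.2] 1 [ 0.52 -0.18 -0.93  2.51  0.25  0.16  1.01]
```

The fingers closed on nothing, so I'll look again.

Run:
```python
from h import *
s=get_state();print(s["tool_pos"],s["tool_rot"],nose_length if not callable(nose_length) else nose_length())
gripper_to(1.0)
m,im=snap("wrist","pics/w2.png"); print(boxpose(m,im,[.438,.312]),proj(m,[.438,.312,.04]))
m,im=snap("top","pics/top2.png"); print(boxpose(m,im,[.438,.312]))
cv2.imwrite("pics/c2.png",np.hstack([cv2.imread("pics/w2.png"),cv2.resize(cv2.imread("pics/top2.png")[150:360,90:210],(240,420))]))
```

```text
[0.43797959 0.31153263 0.19881211] [-3.13977856e+00 -1.18592654e-04  2.43948447e+00] 0.014
(array([0.44009467, 0.31166083]), np.float32(-0.7012405), array([29.91942215, 59.12280273]), array([280.02620087, 190.20336868])) (np.float64(278.988376115209), np.float64(189.48037713280397))
(array([0.49488867, 0.40205487]), np.float32(1.2657468), array([255.45475769,  25.17445564]), array([160.15434783, 207.04782609]))
```

View pics/c2.png

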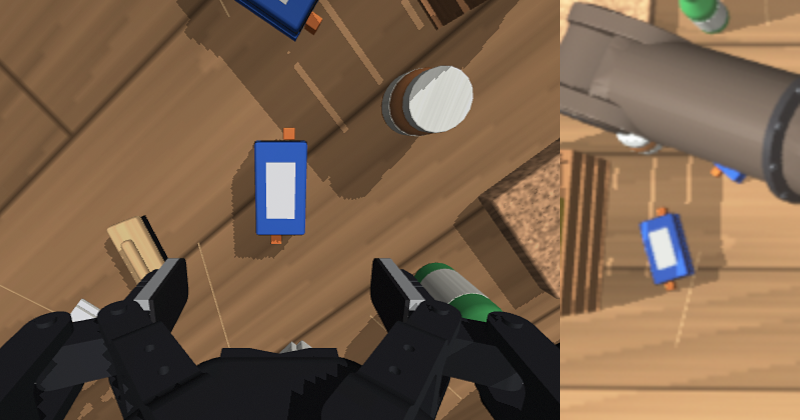

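The wrist view at the lift shows the box undisturbed, centred at (280,190). I'll descend again and check depth before closing.

Run:
```python
from h import *
B=[.4400,.3117]
line_to([*B,.06],v=.2); s=get_state(); print(s["t"],s["tool_pos"],s["wrist_force"])
line_to([*B,.023],v=.1); s=get_state(); print(s["t"],s["tool_pos"],s["wrist_force"],s["opening"])
snap("wrist","pics/w3.png")
gripper_to(0.6); s=get_state(); print(s["t"],s["tool_pos"],s["wrist_force"],s["opening"],s["finger_force"])
snap("wrist","pics/w4.png")
cv2.imwrite("pics/c3.png",cv2.resize(np.hstack([cv2.imread("pics/w3.png"),cv2.imread("pics/w4.png")]),(800,300)))
```

```text
8.8917 [0.44029573 0.31252257 0.06099423] [ 0.10116491 -0.19909947  0.20567717]
9.4083 [0.43973902 0.31174705 0.02278281] [0.95595221 0.56554036 0.11115061] 0.9950349428403691
9.9 [0.44048629 0.31223759 0.02373265] [0.55590891 0.17927259 5.8670693 ] 0.5968213544619617 2.960988881823141
```

View pics/c3.png

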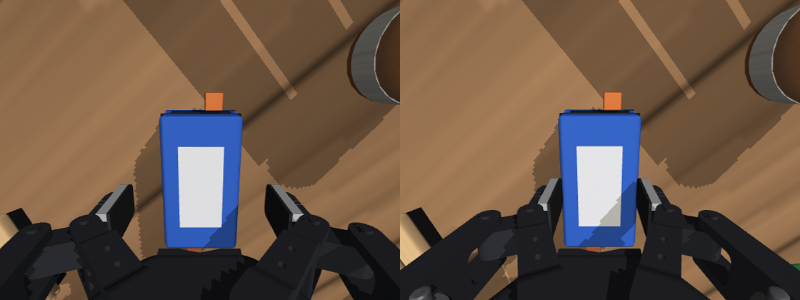

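The pads straddle the box properly: they're at about (545,195) and (650,195) in the right half. Next I'll close in gentle steps, watching the opening and forces.

Run:
```python
from h import *
def pr(l): s=get_state(); print(l,round(s["t"],2),s["tool_pos"].round(4),s["wrist_force"].round(1),round(s["opening"],3),round(s["finger_force"],1))
gripper_to(0.55,30); pr("55")
gripper_to(0.45,40); pr("45")
if get_state()["opening"]>.5:
    line_to([.44,.3117,.06],v=.1); pr("up")
snap("wrist","pics/w5.png")
```

```text
55 10.18 [0.4406 0.3126 0.0244] [-2.  -2.2 14.4] 0.552 7.1
45 10.43 [0.4409 0.313  0.0256] [-3.2 -5.2 28.2] 0.454 14.1
```

View pics/w5.png

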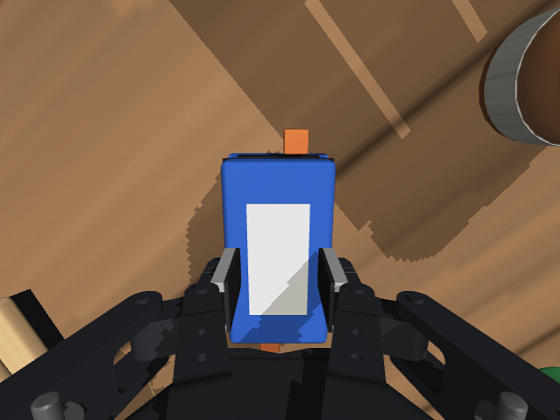

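The tips at (230,250) and (330,250) are riding on the box top, so they stand higher than the nominal figure. I'll open, go lower with a force check, then close.

```bash
cat >> h.py <<'E'
def pr(l): s=get_state(); print(l,round(s["t"],2),s["tool_pos"].round(4),s["wrist_force"].round(1),round(s["opening"],3),round(s["finger_force"],1),flush=True)
E
python3 - <<'E'
from h import *
gripper_to(0.8,40); pr("open")
z=.02
while z>.001:
    line_to([.44,.3117,z],v=.06)
    if abs(get_state()["wrist_force"][2])>6: break
    z-=.004
pr("low")
snap("wrist","pics/w6.png")
E
```

```text
open 10.88 [0.4398 0.3115 0.0227] [-1.   1.1 -0.4] 0.801 0.0
low 12.13 [0.4399 0.3115 0.0037] [-0.2  0.2 -0.4] 0.797 0.0
```

View pics/w6.png

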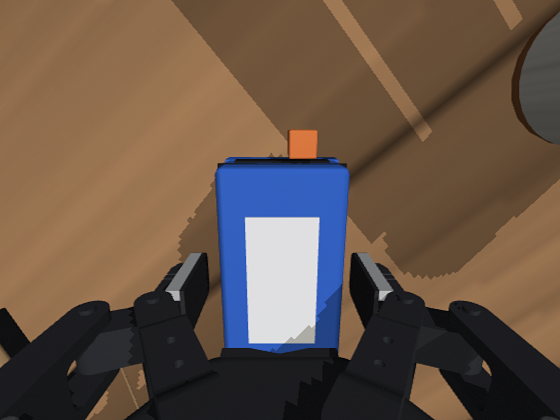

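Run:
```python
from h import *
for o in (.68,.62,.57,.5):
    gripper_to(o,40); pr(o)
    s=get_state()
    if s["opening"]<.59 and s["finger_force"]<10 or s["wrist_force"][2]>25: break
snap("wrist","pics/w7.png")
```

```text
0.68 12.45 [0.44   0.3118 0.0041] [ 0.1 -0.4  0.2] 0.675 0.0
0.62 12.67 [0.4402 0.3119 0.0043] [ 0.  -0.8  4.5] 0.63 28.3
0.57 12.88 [0.4401 0.3119 0.0044] [-0.5 -0.2  6. ] 0.625 41.2
0.5 13.1 [0.4402 0.3118 0.0044] [ 0.1 -1.1  5.8] 0.624 41.2
```

View pics/w7.png

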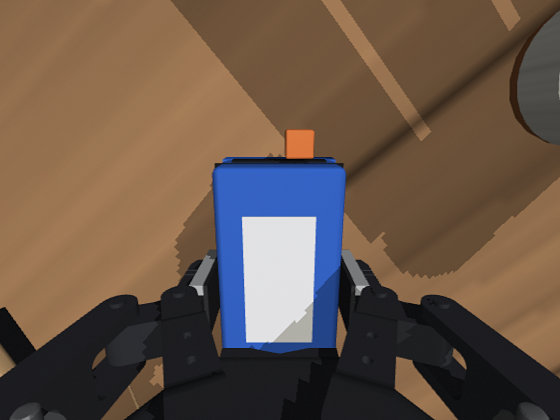

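The grip is real this time: opening 0.624 (53 mm) at 41 N, with the pads beside the box at (205,275) and (355,275). Now I'll lift and look at the hook from in front.

Run:
```python
from h import *
gripper_to(.5,60)
line_to([.43,.27,.15],v=.25); pr("lift")
goto([.455,.085,.22],hookR(.12,True)); pr("look"); print(get_state()["qpos"].round(2))
m,im=snap("wrist","pics/w8.png")
print(np.round(proj(m,[.602,.044,.139]),0),np.round(proj(m,[.569,.04,.226]),0))
import pickle; pickle.dump(m,open("m8.pkl","wb"))
cv2.imwrite("pics/top8.png",capture("top")[:,:,::-1])
```

```text
lift 14.12 [0.4298 0.2693 0.1488] [ 0.1 -0.3 -1.3] 0.619 63.1
look 15.43 [0.455  0.0857 0.2197] [ 0.6  0.1 -1.7] 0.615 63.0
[ 0.61 -0.09 -0.93  2.4   0.26  0.21  1.1 ]
[224. 256.] [207. 328.]
```

View pics/w8.png

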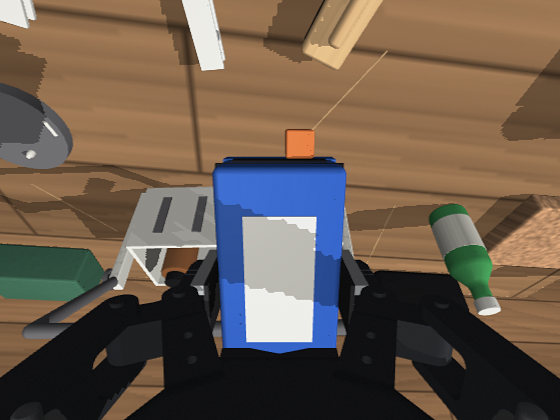

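The held box hides the hook in this view; I'd expect the tip near (224,256). The caddy wall and handle arm show on the left, around (165,215) and (60,325). That's all my pictures used, so from here I work numerically: fit the caddy pose from rim and bar points in both fixed views, and sidestep for a clear wrist measurement.

Run:
```python
from h import *
from scipy.optimize import least_squares
mt,ms=camera_model("top"),camera_model("scene")
pts=[(mt,(216,130.6),(.197,.135,.1)),(mt,(301.6,118.9),(.197,-.135,.1)),(mt,(220.5,163.6),(.087,.135,.1)),(mt,(306.5,151),(.087,-.135,.1)),
 (mt,(214.5,177.2),(.015,.141,.226)),(mt,(315.7,162.5),(.015,-.141,.226)),(ms,(220,211),(.015,-.141,.226)),(ms,(337,244),(.015,.141,.226)),(ms,(273,254),(.041,0,.149))]
def w(p,X): c,s=np.cos(p[2]),np.sin(p[2]); return [p[0]+c*X[0]-s*X[1],p[1]+s*X[0]+c*X[1],X[2]]
f=lambda p:np.ravel([np.subtract(proj(m,w(p,X)),u) for m,u,X in pts])
r=least_squares(f,[.55,.04,.12],loss="soft_l1");print(r.x.round(4),f(r.x).reshape(-1,2).round(1).tolist())
print("tip",np.round(w(r.x,(.048,0,.139)),4))
line_to([.455,.19,.22],v=.25); pr("side")
m,im=snap("wrist","pics/w9.png")
import pickle; pickle.dump((m,r.x),open("m9.pkl","wb"))
hsv=cv2.cvtColor(im,cv2.COLOR_RGB2HSV)
a,b,c,d=[np.round(proj(m,w(r.x,X))).astype(int).tolist() for X in((.048,0,.139),(.048+.0279,0,.1585),(.087,.135,.1),(.087,-.135,.1))];print(a,b,c,d)
u,v=a
print("V");print(hsv[v-26:v+30:2,u-36:u+40:2,2]);print("S");print(hsv[v-26:v+30:2,u-36:u+40:2,1])
```

```text
[0.549  0.0378 0.1432] [[-0.2, -0.4], [-0.9, -0.4], [-0.7, 0.0], [-0.6, 0.8], [-0.6, -1.0], [-1.2, -0.2], [-0.9, -1.9], [-1.2, -0.4], [-0.5, -1.7]]
tip [0.5966 0.0447 0.139 ]
side 16.89 [0.455  0.1896 0.2199] [ 0.3 -0.7 -1.4] 0.62 63.0
[123, 247] [128, 277] [259, 235] [36, 238]
V
[[141 141 141 ...  48  40 123]
 [141 141 141 ...  48  24 138]
 [141 142 141 ...  47  48 144]
 ...
 [ 16  15  19 ... 152 151 152]
 [ 15  18  19 ... 152 152 152]
 [ 28  29  29 ... 152 152 152]]
S
[[11 11 11 ... 16 13 12]
 [13 13 13 ... 16 11 11]
 [13 11 11 ... 16  5 12]
 ...
 [16 17 27 ... 12 10 10]
 [17 14  0 ... 10 12 10]
 [18  9 18 ... 10 10 10]]
```

Run:
```python
import cv2
im=cv2.imread("pics/w9.png",0)
print("    "+"".join(f"{u:<10d}" for u in range(70,180,10)))
for v in range(215,300,2): print(v,"".join(" .:-=+*#%@"[min(9,im[v,u]//22)] for u in range(70,180)))
print(im[248,100:150].tolist());print(im[256,100:150].tolist())
```

```text
70        80        90        100       110       120       130       140       150       160       170       
215 **+-::::::::.+**************************+-:::::::::+*************#=:.:::::::::::..:::.::::::-+****************
217 *+-::::::::.+**************************+-::::::::.+*************#+:.:::::::::::.:.::::::::.:=*****************
219 +-::::::::.+***************************=::::::::.=***************-.::::::::::::..:::.::::..:+*****************
221 -:::::::::+***************************=-:::::::.=***************=.::::::::::::..:::::::::. +******************
223 :::::::::+***************************=::::::::::+**************=:::::::::::::...:::.::::..=*******************
225 ::::::::+****************************======----+**************+-.:::::::::::::::::.:::::.:+*******************
227 *************************************************************+-.:::::::::::::::::::::::..=********************
229 *************************************************************=.:::::::::::::::::..::::..:*********************
231 ************************************************************=::::
[... 3681 characters left out ...]
++++================+++++-           .......
297 =====================================+===-.                        -=++==+================+-             .....
299 =======================+++++++++++++-.                              -=====================+:                  
[72, 72, 73, 75, 75, 75, 75, 76, 77, 78, 78, 78, 79, 78, 78, 78, 77, 77, 77, 76, 71, 63, 56, 54, 55, 81, 111, 115, 116, 119, 119, 95, 60, 47, 48, 48, 49, 49, 48, 46, 47, 49, 48, 48, 47, 47, 48, 48, 48, 48]
[76, 76, 76, 76, 76, 78, 78, 78, 78, 78, 79, 79, 77, 74, 105, 155, 166, 165, 165, 150, 122, 114, 115, 115, 117, 117, 116, 116, 115, 114, 116, 118, 120, 79, 45, 48, 46, 48, 48, 48, 48, 48, 46, 47, 48, 49, 50, 47, 55, 54]
```

```bash
cat >> h.py <<'E'
def w(p,X): c,s=np.cos(p[2]),np.sin(p[2]); return np.array([p[0]+c*X[0]-s*X[1],p[1]+s*X[0]+c*X[1],X[2]])
c35,s35=np.cos(np.radians(35)),np.sin(np.radians(35))
def hk(p,X): return w(p,(.048+c35*X[0]-s35*X[2],X[1],.139+s35*X[0]+c35*X[2]))
E
python3 - <<'E'
from h import *
import pickle
m,p=pickle.load(open("m9.pkl","rb"))
for X in ((0,.0025,-.012),(0,-.0025,-.012),(0,.0025,.012),(0,-.0025,.012),(.034,-.016,-.012),(.034,.0025,-.012)): print(X,np.round(proj(m,hk(p,X)),1))
for d in ((.003,0,0),(0,.003,0),(0,0,.1)): print(d,np.subtract(proj(m,hk(p+d,(0,0,-.012))),proj(m,hk(p,(0,0,-.012)))).round(1))
print("rim",proj(m,w(p,(.087,.0,.1))),proj(m,w(p,(.087,.05,.1))))
from scipy.optimize import least_squares
# wrist tip edge + keep yaw
f=lambda q:np.subtract(proj(m,hk([*q,p[2]],(0,0,-.012))),(116.5,254))
q=least_squares(f,p[:2]).x; print(q,f(q),"tip",hk([*q,p[2]],(0,0,0)).round(4))
print(proj(m,hk([*q,p[2]],(0,0,.01))))
E
```

```text
(0, 0.0025, -0.012) [131.  242.3]
(0, -0.0025, -0.012) [126.4 242.3]
(0, 0.0025, 0.012) [119.4 251.3]
(0, -0.0025, 0.012) [114.4 251.4]
(0.034, -0.016, -0.012) [118.9 271.6]
(0.034, 0.0025, -0.012) [135.6 271.4]
(0.003, 0, 0) [0.7 1.5]
(0, 0.003, 0) [2.9 0.2]
(0, 0, 0.1) [ 5.  -0.2]
rim (np.float64(146.92987105774142), np.float64(236.68726502531732)) (np.float64(188.25216113332607), np.float64(236.1593157453691))
[0.5753351  0.01815192] [0. 0.] tip [0.6228 0.025  0.139 ]
(np.float64(105.58362321996836), np.float64(262.52609897976293))
```

The wrist view agrees with the fit to within about 2.5 px: blade tip corners at (117,254) and (131,244) against (117,251) and (131,242) predicted. I'll nudge x by +3 mm and do the first draw.

```bash
cat >> h.py <<'E'
P=np.array([.5521,.0383,.1432])
def T(x,y,z=-.0156): return hk(P,(x,y,z))
def draw():
    line_to(T(-.056,.032),v=.12); pr("in"); f0=get_state()["wrist_force"]
    line_to(T(-.056,.0),v=.05); pr("y0")
    y=-.0015
    while y>-.0095:
        line_to(T(-.056,y),v=.04); df=get_state()["wrist_force"]-f0
        n=np.array([-np.sin(P[2]),np.cos(P[2]),0])@df; print(round(y,4),df.round(1),round(n,1),flush=True)
        if abs(n)>7: break
        y-=.0015
    sleep(.1); line_to(T(-.056,y+.012),v=.1); line_to(T(-.12,y+.012),v=.2); pr("out"); print(get_state()["qpos"].round(2))
E
python3 - <<'E'
from h import *
goto(T(-.10,.035),hookR(P[2],True)); pr("pre")
draw()
E
```

```text
pre 17.99 [0.5228 0.0695 0.0694] [-0.1 -0.7 -1.3] 0.617 63.0
in 18.51 [0.5583 0.0716 0.0947] [-0.3  0.2 -1.9] 0.618 63.0
y0 19.3 [0.5631 0.0397 0.0941] [-0.8  0.7 -2.7] 0.618 63.3
-0.0015 [-0.4  4.4 -0.9] 4.4
-0.003 [-0.3  8.1 -1.2] 8.0
out 20.63 [0.5097 0.0404 0.0569] [ 0.9 -0.1 -0.7] 0.616 63.8
[ 0.52  0.55 -0.93  2.51  2.24  0.59 -0.65]
```

Force rose sharply at the expected stop position. Now I'll turn the box end for end and check the first clip with the wrist camera.

Run:
```python
from h import *
line_to(T(-.13,.035,.035),v=.25); pr("up")
q=ik(T(-.13,.035,.035),hookR(P[2],False)); print(None if q is None else q.round(2), get_state()["qpos"].round(2))
if q is not None: goto_joints(q)
pr("flip")
m,im=snap("wrist","pics/w10.png")
hsv=cv2.cvtColor(im,cv2.COLOR_RGB2HSV)
for c,a,k in blobs((hsv[...,0]<14)&(hsv[...,1]>150)&(hsv[...,2]>100),60): print("orange",c.round(1),a)
for c,a,k in blobs((hsv[...,0]>105)&(hsv[...,0]<125)&(hsv[...,1]>130)&(hsv[...,2]>90),800): print("blue",c.round(1),a,np.nonzero(k[180])[0][[0,-1]])
```

```text
up 21.02 [0.471  0.0618 0.095 ] [ 0.  -0.3 -2.1] 0.614 63.8
[ 0.38  0.34 -0.83  2.57  2.22  0.46  2.36] [ 0.52  0.39 -1.    2.56  2.11  0.52 -0.66]
flip 23.57 [0.4694 0.0617 0.093 ] [-0.2 -0.3 -0.5] 0.618 63.8
orange [299.  143.6] 852
blue [278.7 238.7] 13757 [213 345]
```

Run:
```python
from h import *
def knob(f):
    m,im=snap("wrist",f); hsv=cv2.cvtColor(im,cv2.COLOR_RGB2HSV)
    print("orange",[(c.round(1).tolist(),int(a)) for c,a,k in blobs((hsv[...,0]<14)&(hsv[...,1]>150)&(hsv[...,2]>100),60)])
goto(T(-.10,.035),hookR(P[2],False)); pr("pre")
draw(); knob("pics/w11.png")
```

```text
pre 23.97 [0.523  0.0698 0.0682] [-1.3 -0.1 -2.1] 0.62 63.7
in 24.48 [0.5575 0.0714 0.0941] [-0.2 -0.2 -1.5] 0.619 63.7
y0 25.27 [0.5631 0.0397 0.0941] [-1.2  1.2 -1.5] 0.614 63.9
-0.0015 [ 0.2  5.5 -0.1] 5.5
-0.003 [-0.3  9.9 -1.3] 9.8
out 26.61 [0.5098 0.0403 0.057 ] [ 0.   0.3 -1.7] 0.619 64.1
[ 0.44  0.51 -0.81  2.52  2.33  0.55  2.39]
orange [([257.4, 143.5], 838)]
```

The second clip's knob moved from column 299 to 257, so it's shut. Next I'll locate the holder's pegs, first roughly in the top view, then with the wrist camera.

```bash
cat >> h.py <<'E'
def pegs(m,im,guess,R,z=.026,thr=170,amin=2):
    g=cv2.cvtColor(im,cv2.COLOR_RGB2HSV); out=[]
    for c,a,k in blobs((g[...,2]>thr)&(g[...,1]<40),amin):
        X=ray(m,*c,z)
        if np.hypot(*(X[:2]-guess))<R: out.append((X[:2].round(4).tolist(),int(a),c.round(1).tolist()))
    return out
E
python3 - <<'E'
from h import *
m=camera_model("top"); im=cv2.imread("pics/top0.png")[:,:,::-1].copy()
for o in pegs(m,im,[.437,-.328],.06): print(o)
line_to(T(-.15,.012,.08),v=.25); pr("up")
for y in (0.,np.pi):
    for p in ([.437-.115*np.cos(y),-.328,.2],[.437,-.328,.04]):
        q=ik(p,down(y)); print(y,p,None if q is None else q.round(2))
E
```

```text
([0.4648, -0.3226], 7, [379.7, 216.0])
([0.4428, -0.3706], 16, [395.1, 222.9])
([0.4333, -0.2794], 11, [366.5, 225.7])Traceback (most recent call last):
  File "<stdin>", line 4, in <module>
rig.Unreachable: the arm cannot follow that straight line within its joint ranges
```

Run:
```python
from h import *
m=camera_model("top");print(ray(m,382.6,233.2,.026))
for y in (.1,np.pi+.1):
    for p in ([.437-.115*np.cos(y),-.328,.2],[.437,-.328,.04]):
        q=ik(p,down(y)); print(y,np.round(p,3),None if q is None else q.round(2))
for d in ((-.12,.012,.04),(-.10,.012,.03),(-.12,.03,.03)):
    for f in (0,):
        q=ik(T(*d),hookR(P[2],f)); print(d,None if q is None else q.round(2))
for p in ([.45,.0,.2],[.45,-.05,.22]):
    q=ik(p,down(.1)); print(p,None if q is None else q.round(2))
```

```text
[ 0.40955801 -0.32983859  0.026     ]
0.1 [ 0.323 -0.328  0.2  ] [-0.24  0.31  1.18  2.04 -0.34  1.01 -0.36]
0.1 [ 0.437 -0.328  0.04 ] [ 0.14  0.58  0.58  1.98 -0.48  0.71 -0.46]
3.241592653589793 [ 0.551 -0.328  0.2  ] [ 1.07  0.71 -1.07  1.49  0.63  1.31  1.62]
3.241592653589793 [ 0.437 -0.328  0.04 ] [ 1.25  0.8  -1.07  1.89  0.85  0.99  1.46]
(-0.12, 0.012, 0.04) [ 0.49  0.31 -0.84  2.54  2.25  0.38  2.41]
(-0.1, 0.012, 0.03) [ 0.45  0.32 -0.78  2.5   2.21  0.35  2.47]
(-0.12, 0.03, 0.03) [ 0.41  0.35 -0.84  2.54  2.21  0.44  2.4 ]
[0.45, 0.0, 0.2] [-1.06  0.28  1.18  2.06 -0.31  0.99 -1.18]
[0.45, -0.05, 0.22] [-0.97  0.25  1.18  2.03 -0.26  1.04 -1.13]
```

Run:
```python
from h import *
def tr(*a,**k):
    try: line_to(*a,**k); pr("ok"); return True
    except Unreachable as e: print(e); return False
tr(T(-.12,.012,.04),v=.25)
ok=tr([.42,-.02,.21],down(.143),v=.25)
if not ok:
    goto([.42,-.02,.21],down(.143)); pr("goto")
print(get_state()["qpos"].round(2))
c=np.array([.4372,-.3262]);d=np.array([np.cos(.13),np.sin(.13)])
p=[*(c-.115*d),.2]
if not tr(p,down(.13),v=.25): print(ik(p,down(.13)))
print(get_state()["qpos"].round(2))
```

```text
ok 27.04 [0.4798 0.0392 0.105 ] [ 1.2 -0.1 -0.6] 0.616 64.2
the arm cannot follow that straight line within its joint ranges
goto 30.11 [ 0.4198 -0.0202  0.2099] [ 0.5 -0.6 -1.5] 0.617 64.1
[-1.1   0.15  1.19  2.11 -0.17  0.98 -1.25]
ok 31.6 [ 0.3232 -0.3404  0.1999] [ 0.  -0.2 -1.2] 0.619 64.1
[-0.17  0.31  1.11  2.02 -0.33  1.01 -0.33]
```

Run:
```python
from h import *
m,im=snap("wrist","pics/w12.png")
print([np.round(proj(m,[x,y,.027])).tolist() for x,y in((.4648,-.3226),(.4096,-.3298))])
for t in (185,150,120):
    print(t)
    for o in pegs(m,im,[.437,-.326],.056,thr=t,amin=10,z=.027): print(o)
g=cv2.cvtColor(im,cv2.COLOR_RGB2GRAY)
cx,cy=[int(a) for a in proj(m,[.437,-.326,.027])]
print(cx,cy)
for v in range(max(0,cy-60),cy+64,3): print(v,"".join(" .:-=+*#%@"[min(9,g[v,u]//24)] for u in range(cx-60,cx+60,2)))
```

```text
[[279.0, 44.0], [278.0, 104.0]]
185
([0.4675, -0.3239], 22, [280.2, 40.8])
([0.4357, -0.2822], 85, [234.2, 70.2])
([0.442, -0.3718], 83, [324.7, 76.1])
([0.4116, -0.328], 20, [277.0, 102.1])
150
([0.4672, -0.3238], 36, [280.1, 41.2])
([0.4355, -0.2821], 108, [234.0, 70.3])
([0.442, -0.3721], 104, [325.0, 76.1])
([0.4117, -0.3278], 29, [276.8, 102.0])
120
([0.4516, -0.3286], 6578, [282.9, 59.4])
([0.436, -0.2825], 136, [234.5, 69.8])
([0.4421, -0.3721], 131, [325.0, 76.0])
([0.4205, -0.278], 19, [228.6, 85.9])
([0.4069, -0.2855], 22, [234.8, 101.1])
([0.3975, -0.2947], 21, [243.0, 112.0])
([0.3865, -0.324], 17, [270.1, 126.9])
278 74
14 =========================++++++++++++====================+++
17 =======++=+=========+++++++++++++++++++++=---------=========
20 ++++++++++++++++++=++++++++++++++++++++++++++--------=======
23 ++++++++++++++++=++++++++++++++++++++++++++++++----------===
26 ++++++++++++++=+++++++++++++++++++++++++++++++++=----------+
29 +++++++++++++=+=++++++=+++++++++++++++++=+++++++++=---------
32 +++++++++++=++=++++++++++++++++++++++++++++++++++++=--------
35 ++++++++
[... 1541 characters left out ...]
=======================+===================-------
110 ++++++++++++========================================--------
113 +++++++++++++=====================================--------++
116 ++++++++++++++===================================---------++
119 ++++++++++++++++===============================-------++++++
122 +++++++++++++++++++=========================------==-+++++++
125 ++++++++++++++++++++++====================-+++++++++++++++++
128 +++++++++++++++++++++++++++=========++++++++++++++++++++++++
131 ++++++++++++++++++++++++++=-++++++++++++++++++++++++++++++++
134 +++++++++++++*************=-++++++++++++++++++++++++++++++++
137 +++++++++++++*************+-++++++++++++++++++++++++++++++++
```

Run:
```python
from h import *
m=camera_model("wrist"); s=get_state(); print(s["tool_pos"].round(4),s["tool_rot"].round(4))
for f in ("w7","w8","w11","w12"):
    im=cv2.imread(f"pics/{f}.png")[:,:,::-1].copy(); h=cv2.cvtColor(im,cv2.COLOR_RGB2HSV)
    bl=(h[...,0]>105)&(h[...,0]<125)&(h[...,1]>130)&(h[...,2]>90)
    wh=(h[...,1]<60)&(h[...,2]>120)
    rows=[int(np.nonzero(bl[140:260,u])[0][0])+140 for u in (235,258,300,325)]
    wr=[int(np.nonzero(wh[190:260,u])[0][0])+190 for u in (255,280,305)]
    ed=[np.nonzero(bl[r,200:360])[0][[0,-1]]+200 for r in (175,200,230)]
    wl=[np.nonzero(wh[r,230:330])[0][[0,-1]]+230 for r in (230,260,300,335)]
    print(f,rows,wr,np.array(ed).tolist(),np.array(wl).tolist())
zt=s["tool_pos"][2]-.0044+.04
for u,v in ((280,217),(243,225),(316,225),(280,164)):
    X=ray(m,u,v,zt)-s["tool_pos"]; a=s["tool_rot"][2]; print(u,v,(np.cos(a)*X[0]+np.sin(a)*X[1]).round(4),(-np.sin(a)*X[0]+np.cos(a)*X[1]).round(4))
```

```text
[ 0.3234 -0.3402  0.1999] [-3.1409e+00 -2.0000e-04  1.3130e-01]
w7 [157, 157, 164, 158] [217, 217, 217] [[213, 345], [214, 343], [216, 341]] [[243, 314], [244, 313], [245, 313], [246, 311]]
w8 [167, 167, 167, 167] [217, 217, 217] [[213, 345], [214, 343], [216, 342]] [[243, 315], [244, 314], [245, 313], [246, 311]]
w11 [157, 165, 165, 165] [217, 217, 217] [[213, 345], [214, 343], [216, 342]] [[243, 315], [244, 314], [245, 313], [246, 311]]
w12 [167, 167, 167, 159] [217, 217, 217] [[213, 345], [214, 343], [216, 341]] [[243, 315], [244, 314], [245, 312], [246, 311]]
280 217 0.0317 -0.0016
243 225 0.0282 0.0138
316 225 0.0283 -0.0166
280 164 0.0536 -0.0016
```

The box hasn't slipped in the hand; the panel pixels are identical from w7 to w12. The wrist view puts the pegs at centre (0.4392,-0.326), yaw 0.073. I'll descend with a force check.

Run:
```python
from h import *
c=[.4384,-.3253]
line_to([*c,.12],down(.073),v=.2); pr("above"); print(get_state()["tool_rot"].round(3))
line_to([*c,.034],v=.1); sleep(.1); pr("near"); f0=get_state()["wrist_force"][2]
z=.031
while z>.0215:
    line_to([*c,z],v=.04); f=get_state()["wrist_force"]; print(round(z,4),get_state()["tool_pos"].round(4),f.round(1),flush=True)
    if f[2]-f0>8: break
    z-=.0015
```

```text
above 32.51 [ 0.4375 -0.3258  0.1205] [-0.8 -0.3 -0.9] 0.619 64.1
[3.141 0.    0.072]
near 33.62 [ 0.4388 -0.3256  0.0346] [ 0.5 -0.2 -1.8] 0.617 64.1
0.031 [ 0.4384 -0.3252  0.031 ] [-0.1 -0.7 -1.7]
0.0295 [ 0.4384 -0.3252  0.0294] [ 0.4  0.3 -2.6]
0.028 [ 0.4383 -0.3253  0.0279] [-0.5  0.8 -2.5]
0.0265 [ 0.4383 -0.3252  0.0264] [-0.  -0.7 -1.8]
0.025 [ 0.4383 -0.3253  0.0249] [-0.   0.1 -1.7]
0.0235 [ 0.4383 -0.3252  0.0234] [-0.5  1.1 -2. ]
0.022 [ 0.4386 -0.3254  0.0225] [-1.5  1.9  7.4]
```

Contact came at z = 0.0225, exactly the seated height. I'll release, withdraw and verify.

Run:
```python
from h import *
gripper_to(.85,40); pr("rel")
line_to([.4384,-.3253,.2],v=.15); pr("up")
m,im=snap("wrist","pics/w13.png")
for z in (.058,): print(boxpose(m,im,[.439,-.326],z))
h=cv2.cvtColor(im,cv2.COLOR_RGB2HSV)
r=boxpose(m,im,[.439,-.326],.058)
for c,a,k in blobs((h[...,0]<14)&(h[...,1]>150)&(h[...,2]>90),20):
    X=ray(m,*c,.045)[:2]-r[0]
    if np.hypot(*X)<.09: print("knob",c.round(1),a,(np.cos(.073)*X[0]+np.sin(.073)*X[1]).round(4),(-np.sin(.073)*X[0]+np.cos(.073)*X[1]).round(4))
```

```text
rel 35.7 [ 0.4384 -0.3253  0.0219] [-0.   0.2 -0.1] 0.853 0.0
up 37.03 [ 0.438  -0.3249  0.1992] [-0.2  1.2 -0.5] 0.849 0.0
(array([ 0.44027173, -0.32635968]), np.float32(0.07928191), array([59.06470871, 29.53671074]), array([279.43894204, 191.89758019]))
knob [270.  131.5] 155 0.0586 0.0091
knob [287.6 243.9] 104 -0.0597 -0.009
```

```bash
python3 -c "
from rig import *
print(close_job())"
```

```text
the job is handed in; nothing more can be done
None
```

I handed the job in at about 37 s of the 64 s: wrist-camera measurement shows both clips fully shut and the box released within about 1 mm of the holder's centre, with contact felt at the seated height. I didn't re-check the bystanders, and `close_job` gave no verdict.

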